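# Load the starter clutch rollers and press the splined plate home

## Robot

A 6-joint arm with a two-finger parallel gripper is mounted at the origin on the work surface. World frame = base frame: x ahead of the robot, y to its left, z up, the work surface at z = 0. Lengths are in mm, angles in rad, forces in N, time in s.
With the tool pointing down it reaches from about 350 to 975 mm from the base axis. Payload 7.1 kg.
Tool frame: the origin (TCP) lies between the finger pads; the fingertips stand 19 mm ahead of it and the grasp point (between the pads) is the TCP; z points along the fingers, y is the line along which they close (so a half turn about z gives the same grasp; the last joint's range is limited). The gripper opens to 88 mm and grips with 3 to 60 N. Pads are 20 mm wide; open, the fingers measure 115 mm over their backs; the gripper's body (75 mm by 178 mm) begins 61 mm behind the grasp point.
Start: joints at [-1.317, 0.423, 1.63, -0, 1.089, -0.019], TCP at [168.412, -601.866, 241.675] pointing down, gripper open.
Joint ranges: [-3, 3], [-0.9, 2.11], [0.09, 2.58], [-1.31, 4.45], [0.11, 2.69], [-2.54, 2.54]. Speed limits (rad/s): [2.39, 2.39, 3.01, 3.14, 3.14, 3.14].

## Interface

Orientations are given as a rotation vector (axis times angle).
In Python, from workcell import ctrl gives the robot as it stands.
- The arm moves only by the tool arm_command, never from a script. Its argument "series" is a list of rows, each an object with "linear": the shift along the tool's x, y, z in m, a list of three; "turn": the turn about the tool's z in rad. A call has 1 to 10 rows; each row shifts and turns the commanded pose from where the row before left it, along the tool's axes as they then stand; what a row does not reach is not made up. A row lasts 1/10 s, in which the tool goes at most 50 mm and 8.59 degrees, less where a joint would pass 70% of its speed; a pose out of reach is approached as far as the arm can. A call with a gripper value outside its range is refused whole. "jaw" is the opening, from -1 (shut) to 1 (fully open), set as the call begins (left out, the last holds). The fingers move at their own pace and stop on an object; the grip force is fixed at half the most. Time passes only in rows, so rows that do not move let the fingers close. It gives the time, the measured TCP pose, the force, the opening and the grip force at its end, in the units of the state.
- ctrl.get_obs(): the state, without advancing time (a new reading comes with each control period).
- ctrl.get_image(name): name is "scene" or "top" or "wrist"; returns a dict with "frame" (420x560x3 uint8, blue, green, red), "fx", "fy", "cx", "cy" (pixels), "rvec" (rotation vector, rad) and "tvec" (3), from world to camera coordinates, as OpenCV has them. Camera axes: x right, y down, z forward; pixel columns grow to the right and rows downward; lengths in mm; the calibration is good to about 2 mm. The wrist camera is an equidistant fisheye: a pixel r from the principal point sees the ray r / f radians off the axis. A picture is of the moment at which its call begins. There is no depth.
- ctrl.close_job(): hands the job in; it is judged then, once.
The state is a dict: "t": time; "qpos": joint angles; "qvel": joint speeds; "joint_torque": joint torques, N m; "ee_pos": TCP position; "orientation": TCP orientation; "ft_force": force on the tool from outside, world axes, zero at the start; "moment": the same for the moment, N m; "width": finger opening in mm; "grasp_force": force on a finger pad.
Only numpy, scipy, OpenCV 4.12 (cv2) and the standard library are available. Lean on these libraries where they do the work, as an engineer would, in place of code of your own. Each camera call takes 0.05 s, during which the arm holds its last target. There are 200 camera calls.

## Task

Stand the two loose steel rollers upright in the two empty wells of the starter clutch, one in each, leaving the roller that is already fitted. Then pick up the flanged plate by its square hub, turn it until its cross-shaped bore meshes with the splined shaft, slide it down and push it fully home against the sprung collar. Finish while still holding it pressed down there with the gripper, without letting go, and leave the other things on the bench where they are.

Things in the scene. Friction and masses are not known exactly. Their poses are not given: they have to be found in the camera images.
- clutch: one-way starter clutch fixed to the bench: dark steel disc, 128 mm diameter, 18 mm thick, with three cups (28 mm outside, rims 30 mm above the bench) on a 44 mm radius at 0, 120, 240 degrees from its x axis, an upright splined shaft in the middle and a sprung collar round it. Origin: centre of the disc's underside, z up. The shaft's four splines point along this body's +x, -x, +y and -y.
- well0 (a point): centre of the mouth of a well of the clutch, 30 mm above the bench; bore 22 mm, floor 12 mm below this point (a seated roller stands 12 mm out of the mouth). The collar leaves little finger room on the shaft's side: load with the fingers either side of the roller along the circle of wells. This one already holds a roller at the start.
- well1 (a point): centre of the mouth of a well of the clutch, 30 mm above the bench; bore 22 mm, floor 12 mm below this point (a seated roller stands 12 mm out of the mouth). The collar leaves little finger room on the shaft's side: load with the fingers either side of the roller along the circle of wells. Empty at the start.
- well2 (a point): centre of the mouth of a well of the clutch, 30 mm above the bench; bore 22 mm, floor 12 mm below this point (a seated roller stands 12 mm out of the mouth). The collar leaves little finger room on the shaft's side: load with the fingers either side of the roller along the circle of wells. Empty at the start.
- shaft_top (a point): tip of the shaft, on the clutch's axis, 84 mm above its origin. The shaft's section is a cross, 30 mm across tips, each spline 8 mm wide, lined up with the clutch's x and y axes. The splines end 74 mm above the clutch's origin with 2 mm chamfers; a round nose (12 mm diameter tapering to 6) stands above them.
- collar (a joint): travel (m) of the brass spring collar round the shaft, 46 mm outside, 36 mm inside diameter: 0 free (flat top 55 mm above the clutch's origin), grows as it is pushed down to its stop at 0.010 (top at 45 mm). The spring pushes up with 5.6 N when free, 14.6 N at the stop, and lifts the plate again if that is let go.
- plate: aluminium drive plate, 0.35 kg (+-25%), lying hub up: round flange 112 mm diameter, 6 mm thick, square hub 44 mm across flats up to 42 mm above the underside. Origin: centre of its underside, z up. Hub flats face +-x and +-y. Cross-shaped bore right through, slots along +-x and +-y, 11.4 mm wide, 34 mm tip to tip; fits the shaft in four positions. Fully home, its underside is 45 mm above the clutch's origin.
- roller_a: plain dark steel roller (solid cylinder), 16 mm diameter, 24 mm tall, 38 g, standing upright; origin at the centre of its underside, z up. Loose on the bench.
- roller_b: plain dark steel roller (solid cylinder), 16 mm diameter, 24 mm tall, 38 g, standing upright; origin at the centre of its underside, z up. Loose on the bench.
- roller_c: plain dark steel roller (solid cylinder), 16 mm diameter, 24 mm tall, 38 g, standing upright; origin at the centre of its underside, z up. Already in its well (well0); leave it there.
- sprocket: bystander, leave it alone: flat dark chain sprocket, 90 mm diameter, 7 mm thick, round hole, no hub; origin at the centre of its underside
- mallet: bystander, leave it alone: rubber-tipped mallet lying on its side, head 114 mm long along x and 60 mm thick, wooden handle 24 mm thick running 260 mm from the head along +y; origin on the bench under the head
- carburettor: bystander, leave it alone: aluminium carburettor body about 80 x 105 x 92 mm; origin at the centre of its underside
- headlight: bystander, leave it alone: grey plastic headlight housing, round, 156 mm diameter, 98 mm tall; origin at the centre of its underside
- spanner: bystander, leave it alone: steel combination spanner lying flat, 170 mm long along x; origin at its underside
- tin: bystander, leave it alone: closed tin can, 66 mm diameter, 70 mm tall; origin at the centre of its underside
- sparkplug: bystander, leave it alone: spark plug lying on the bench, 60 mm long along x, 21 mm thick; origin at its underside
- roller_a_mid (a point): centre of roller_a, 12 mm from either end
- roller_b_mid (a point): centre of roller_b, 12 mm from either end
- roller_c_mid (a point): centre of roller_c, 12 mm from either end
Not all that is in view belongs to the job. What is shaped like the plate but orange or turquoise is not meant. What is shaped like the clutch but brown or red is not meant.

How it is judged (in metres and radians):
On the way, in this order (a step that is already met when the one before it is completed fails the run):
1. one roller stands upright in each of the three wells (horizontal distance between roller_c_mid and well0 below 0.006 m and z of roller_c_mid in the frame of clutch between 0.027 and 0.0325 m and angle between the z axis of roller_c and the z axis of clutch, either way round below 0.25 rad and (((horizontal distance between roller_a_mid and well1 below 0.006 m and z of roller_a_mid in the frame of clutch between 0.027 and 0.0325 m and angle between the z axis of roller_a and the z axis of clutch, either way round below 0.25 rad) and (horizontal distance between roller_b_mid and well2 below 0.006 m and z of roller_b_mid in the frame of clutch between 0.027 and 0.0325 m and angle between the z axis of roller_b and the z axis of clutch, either way round below 0.25 rad)) or ((horizontal distance between roller_a_mid and well2 below 0.006 m and z of roller_a_mid in the frame of clutch between 0.027 and 0.0325 m and angle between the z axis of roller_a and the z axis of clutch, either way round below 0.25 rad) and (horizontal distance between roller_b_mid and well1 below 0.006 m and z of roller_b_mid in the frame of clutch between 0.027 and 0.0325 m and angle between the z axis of roller_b and the z axis of clutch, either way round below 0.25 rad)))), for 0.2 s.
2. the plate's bore has meshed with the splines and the plate has slid down the shaft nearly to the collar or further (horizontal distance between plate and clutch below 0.004 m and angle between plate's own z axis and vertical below 0.08 rad and z of plate in the frame of clutch below 0.06 m), for 0.1 s.
At the end, for the whole second after the job is handed in: A roller stands upright on the floor of every well (6 mm); plate level (0.08 rad), within 4 mm of the shaft axis, underside at most 47.5 mm above the clutch origin; collar down more than 7.5 mm; fingers still on the plate with over 2 N, all through the last second (all of step 1 and horizontal distance between plate and clutch below 0.004 m and angle between plate's own z axis and vertical below 0.08 rad and z of plate in the frame of clutch below 0.0475 m and value of joint collar above 0.0075 m and contact force between the fingers and plate above 2 N); the arm keeps its last pose, push and grip.
It fails at once if a bystander is moved more than 30 mm (distance of any of sprocket, mallet, carburettor, headlight, spanner, tin, sparkplug from where it was at the start of the episode above 0.03 m).
It also fails if it takes over 61 s, if anything falls off the work surface, if the arm or the gripper's body presses on something with over 40 N, if the wrist force passes 120 N, or if a joint passes its speed limit or range.

## Working session

There is one attempt and no reset: what is moved stays moved. The work goes in short steps, Python scripts to look and compute and a tool call to move; the robot and the scene stay as the last step left them, time stands still between calls to the robot, and variables do not carry over. Pictures are saved under pics/ and viewed, at most 10 in all, crops included, and the job is handed in when it is done.

Besides the shell and the picture viewer there is one more tool, called after "Call:" as name(argument=value, ...) on one line, values as JSON. arm_command: Moves the arm, as the interface text tells. Its arguments: {"type":"object","properties":{"series":{"type":"array"},"jaw":{"type":"number"}},"required":["series"]}

```bash
ls; mkdir -p pics; cat > h.py <<'E'
import numpy as np, cv2
from workcell import ctrl
def grab(n,fn=None):
    d=ctrl.get_image(n)
    if fn: cv2.imwrite(fn,d['frame'])
    return d
E
python3 - <<'E'
from h import *
import pickle
for n in("scene","top"):
    d=grab(n,f"pics/{n}0.png"); pickle.dump(d,open(f"{n}0.pkl","wb"))
    R=cv2.Rodrigues(np.array(d['rvec'],float))[0]; print(n,d['fx'],d['cx'],d['cy'],-R.T@np.array(d['tvec']).ravel())
o=ctrl.get_obs();print({k:np.round(v,3) for k,v in o.items()})
E
```

```text
pics
scene 413.8600900352307 274.04974722726234 202.12035999820978 [1054.8398993  -517.9633575   810.57417211]
top 525.7406089202548 288.7684276123152 215.10691031751284 [ 376.03936261  -39.15740972 1454.97161875]
{'t': np.float64(0.1), 'qpos': array([-1.317,  0.424,  1.631,  0.   ,  1.089, -0.019]), 'qvel': array([-0.001, -0.002, -0.003,  0.001, -0.   , -0.001]), 'joint_torque': array([-2.0000e-03, -5.4561e+01, -2.7432e+01,  6.4000e-02,  1.9000e-02,
       -0.0000e+00]), 'ee_pos': array([ 168.317, -601.422,  240.985]), 'orientation': array([-3.111, -0.427,  0.   ]), 'ft_force': array([ 0.075, -0.226, -0.143]), 'moment': array([ 0.022, -0.034, -0.009]), 'grasp_force': np.float64(0.0), 'width': np.float64(87.808)}
```

View pics/scene0.png

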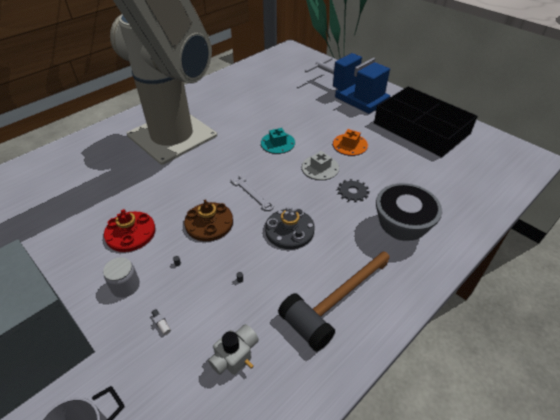

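View pics/top0.png

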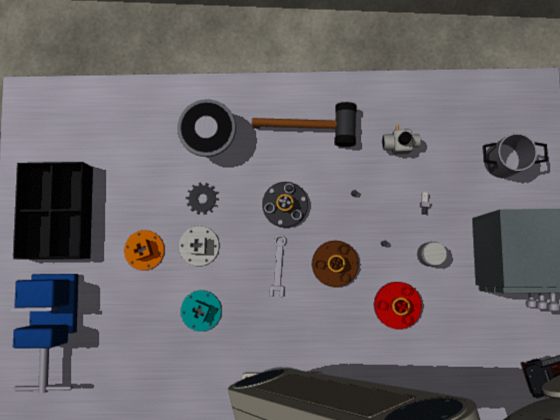

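The scene picture shows the grey clutch at (290,228), the silver plate at (320,164) and the loose rollers at (177,261) and (240,277). In the top view these are at (286,204), (199,246), (385,244) and (356,193).
What could be mistaken for them (top view):
- Plate: silver (199,246), orange (144,249), turquoise (201,310), sprocket (202,198). I choose silver.
- Clutch: grey (286,204), brown (336,263), red (398,305). I choose grey.
- Rollers: (356,193) and (385,244), as opposed to the spark plug (425,203).

```bash
cat >> h.py <<'E'
def RT(d): return cv2.Rodrigues(np.array(d['rvec'],float))[0],np.array(d['tvec'],float).ravel()
def ray(d,p,fish=False):
    x=(p[0]-d['cx'])/d['fx'];y=(p[1]-d['cy'])/d['fy']
    if fish:
        r=np.hypot(x,y);s=np.sin(r)/r if r>1e-9 else 1;v=np.array([x*s,y*s,np.cos(r)])
    else: v=np.array([x,y,1.])
    R,t=RT(d);v=R.T@v;return -R.T@t,v/np.linalg.norm(v)
def onz(d,p,z,fish=False):
    c,v=ray(d,p,fish);return c+v*(z-c[2])/v[2]
def cross(*rays):
    A=0;b=0
    for c,v in rays:
        M=np.eye(3)-np.outer(v,v);A=A+M;b=b+M@c
    return np.linalg.solve(A,b)
def proj(d,P,fish=False):
    R,t=RT(d);q=R@np.array(P,float)+t
    if fish:
        r=np.hypot(*q[:2]);th=np.arctan2(r,q[2]);k=th/r if r>0 else 0
        return d['cx']+d['fx']*q[0]*k,d['cy']+d['fy']*q[1]*k
    return d['cx']+d['fx']*q[0]/q[2],d['cy']+d['fy']*q[1]/q[2]
E
python3 - <<'E'
from h import *
import pickle
t=pickle.load(open("top0.pkl","rb"));s=pickle.load(open("scene0.pkl","rb"))
for n,a,b,z in(("clutch hub",(285,203),(290,215),70),("plate hub",(199,245),(320,158),42),("rolA",(356,193),(240,277),12),("rolB",(385,244),(177,261),12)):
    print(n,onz(t,a,z).round(),onz(s,b,z).round(),cross(ray(t,a),ray(s,b)).round())
print(cv2.Rodrigues(RT(t)[0])[0].ravel())
f=t['frame']
cs=[cv2.resize(f[y-28:y+28,x-36:x+36],None,fx=5,fy=5,interpolation=cv2.INTER_CUBIC) for x,y in((286,204),(199,246),(356,193),(385,244))]
cv2.imwrite("pics/c1.png",np.vstack([np.hstack(cs[:2]),np.hstack(cs[2:])]))
w=grab("wrist","pics/w0.png");R,tt=RT(w);o=ctrl.get_obs()
Rt=cv2.Rodrigues(o['orientation'])[0];print("cam in tool",Rt.T@(-R.T@tt-o['ee_pos']));print(Rt.T@R.T,w['fx'],w['cx'],w['cy']);print(Rt)
E
```

```text
clutch hub [559. -13.  70.] [572. -22.  70.] [561. -12.  54.]
plate hub [452. 221.  42.] [454. 220.  42.] [452. 221.  40.]
rolA [ 592. -209.   12.] [ 593. -204.   12.] [ 593. -207.   13.]
rolB [ 449. -284.   12.] [ 454. -284.   12.] [ 450. -284.    8.]
[ 2.14606277 -2.17371323  0.1030552 ]
cam in tool [  69.57127794    0.26142875 -144.0691505 ]
[[-0.00138184 -0.96767581 -0.25219362]
 [ 0.99999853 -0.00108104 -0.00133127]
 [ 0.00101561 -0.25219509  0.96767588]] 325.19226210127806 284.5672634077801 212.9609806802322
[[ 9.63015289e-01  2.69446603e-01 -2.84445135e-04]
 [ 2.69446751e-01 -9.63014615e-01  1.14014313e-03]
 [ 3.32828720e-05 -1.17461809e-03 -9.99999310e-01]]
```

View pics/c1.png

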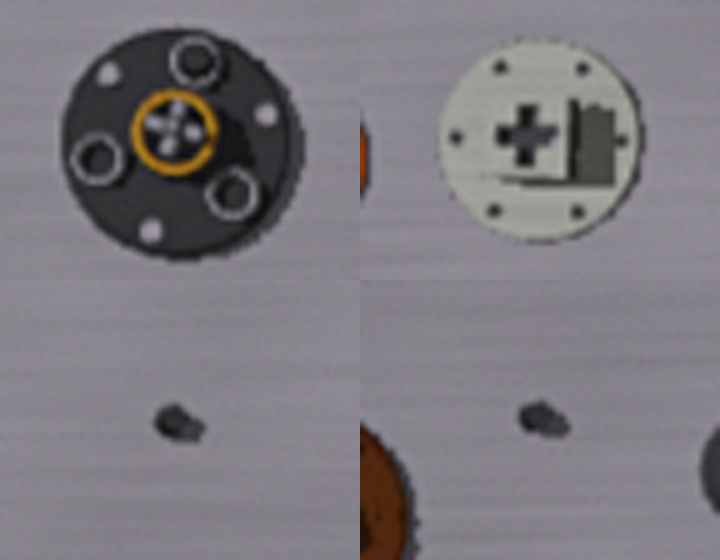

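The crop shows the grey clutch with three pale-rimmed cups and a brass collar, so it is the right one. The silver plate has its cross bore and hub flats roughly along the image axes, and both rollers are standing upright. Next I move to a hover that sees the rollers and the clutch.

Call:
arm_command(series=[{"linear": [0.038,-0.029,0],"turn": 0},{"linear": [0.038,-0.029,0],"turn": 0},{"linear": [0.038,-0.029,0],"turn": 0},{"linear": [0.038,-0.029,0],"turn": 0},{"linear": [0.038,-0.029,0],"turn": 0},{"linear": [0.038,-0.029,0],"turn": 0},{"linear": [0.038,-0.029,0],"turn": 0},{"linear": [0.038,-0.029,0],"turn": 0},{"linear": [0.038,-0.029,0],"turn": 0},{"linear": [0,0,0],"turn": 0}], jaw=1)

```text
t: 1.15
ee_pos: [429.9, -254.5, 241.7]
orientation: [-3.11, -0.436, -0.001]
ft_force: [-0.1, -0.6, -0.0]
width: 88.2
grasp_force: 0.0
```

```bash
cat >> h.py <<'E'
def obs():
    o=ctrl.get_obs();R=cv2.Rodrigues(o['orientation'])[0];psi=np.arctan2(R[1,0],R[0,0])
    print("t %.2f"%o['t'],"tcp",o['ee_pos'].round(1),"psi %.3f"%psi,"tilt",R[2].round(4),"F",o['ft_force'].round(1),"w %.1f g %.1f"%(o['width'],o['grasp_force']))
    return o,R,psi
def go(P,psi=None):
    "tool shift (mm, present axes) and turn to world TCP P, tool-x heading psi (mod pi)"
    o,R,p=obs();d=R.T@(np.array(P,float)-o['ee_pos']);
    tn=0 if psi is None else (p-psi+np.pi/2)%np.pi-np.pi/2
    print("shift",d.round(1),"turn %.3f"%tn,"q6 %.2f"%o['qpos'][5])
def blob(d,mask,c,rad):
    m=np.zeros_like(mask);cv2.circle(m,(int(c[0]),int(c[1])),rad,255,-1);m&=mask
    n,l,st,ce=cv2.connectedComponentsWithStats(m);i=1+np.argmax(st[1:,4]);return ce[i],st[i],l==i
E
python3 - <<'E'
from h import *
import pickle
obs();d=grab("wrist","pics/w1.png");pickle.dump(d,open("w1.pkl","wb"))
for P in((561,-12,54),(593,-207,12),(450,-284,8),(452,221,42)):print(proj(d,P,True))
E
```

```text
t 1.15 tcp [ 429.9 -254.5  241.7] psi 0.278 tilt [ 9.e-04 -7.e-04 -1.e+00] F [-0.1 -0.6 -0. ] w 88.2 g 0.0
(np.float64(109.5116727548725), np.float64(33.234363799166516))
(np.float64(283.82450307599305), np.float64(45.01975070786523))
(np.float64(313.5751171913392), np.float64(180.11512134386217))
(np.float64(-18.72562140532193), np.float64(101.51499871995468))
```

View pics/w1.png

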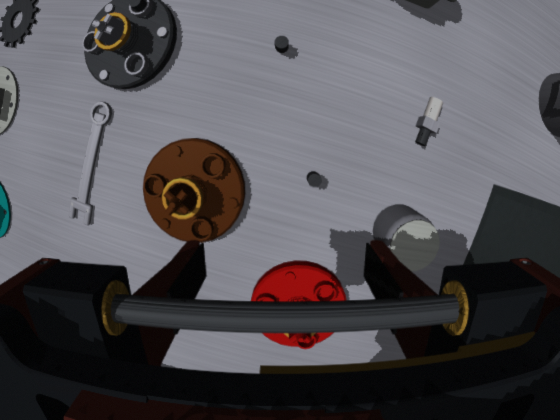

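The wrist view shows the rollers at (282,44) and (314,178), the clutch at (128,42) and, near the tin, the right-hand finger. All of it agrees with my predicted pixels. Now I measure the rollers.

```bash
python3 - <<'E'
from h import *
import pickle
w=pickle.load(open("w1.pkl","rb"));t=pickle.load(open("top0.pkl","rb"))
gw=cv2.cvtColor(w['frame'],6);gt=cv2.cvtColor(t['frame'],6)
for a,b in(((282,44),(355,193)),((314,178),(384,243))):
    for th in(50,60,70):
        ca,sa,_=blob(w,((gw<th)*255).astype(np.uint8),a,14);cb,sb,_=blob(t,((gt<th+5)*255).astype(np.uint8),b,7)
        print(th,ca.round(1),sa[4],cb.round(1),sb[4],"z12",onz(w,ca,12,True).round(1),onz(t,cb,12).round(1),"x",cross(ray(w,ca,True),ray(t,cb)).round(1))
    print(gw[a[1]-12:a[1]+13:2,a[0]-12:a[0]+17:2])
go((450,-284,120))
E
```

```text
50 [282.   48.4] 79 [354.1 193.2] 27 z12 [ 588.5 -206.1   12. ] [ 591.  -203.6   12. ] x [ 592.8 -205.1   -3.5]
60 [281.5  44.7] 189 [354.9 193.5] 42 z12 [ 592.6 -204.4   12. ] [ 590.2 -205.8   12. ] x [ 589.4 -204.9   22.2]
70 [283.4  46. ] 265 [355.1 193.4] 47 z12 [ 591.7 -206.9   12. ] [ 590.4 -206.3   12. ] x [ 591.  -206.6   12.2]
[[131 132 130 129 131 132 133 132 131 131 131 133 132 130 129]
 [134 134 133 132 131 130 129 128 131 132 134 133 131 131 133]
 [131 131 132 128  92  62  62  76 125 132 131 129 130 131 134]
 [131 133 131  68  53  54  52  51  58 127 135 133 133 132 131]
 [131 131 106  54  53  53  51  50  51  85 133 133 133 134 133]
 [127 128  94  55  53  51  51  51  51  85 134 133 132 132 133]
 [132 129  86  53  52  52  53  51  49  61 106 128 133 134 133]
 [135 135 120  32  52  53  51  49  31  39  64 105 131 132 131]
 [128 129 126  23  18  26  25  16  10  42  62  63  71  93 129]
 [130 129 127  84  14  10  12  11  22  63  66  66  63  72 127]
 [131 131 131 131 102  29  20  37  60  64  67  67  67  69  99]
 [132 131 131 130 131 115  73  65  64  63  63  63  64  65 129]
 [130 
[... 667 characters left out ...]
29  44  48  43  42 115 123 131 133 133 132]
 [132 132  97  25  51  52  53  51  50  55  68  97 132 132 131]
 [140 138  92  44  50  53  52  49  50  52  66  70 104 132 133]
 [136 138 127  51  52  51  50  51  51  50  64  67  69 124 135]
 [133 133 134  76  51  49  51  50  51  50  63  65  66  99 134]
 [132 132 133 125  54  50  51  51  50  60  68  68  68 126 132]
 [136 135 133 132 111  83  70  67  63  66  66  66  80 135 137]
 [134 135 138 137 136 132 131 129 119  76  90  77 109 134 135]
 [134 134 134 134 135 137 137 136 134 132 132 129 132 133 131]]
t 1.20 tcp [ 428.6 -256.2  241.6] psi 0.278 tilt [-1.e-04 -2.e-04 -1.e+00] F [ 0.4 -0.6  0.6] w 87.7 g 0.0
shift [ 12.9  32.6 121.6] turn 0.000 q6 0.73
```

Call:
arm_command(series=[{"linear": [0.003,0.008,0.028],"turn": 0},{"linear": [0.003,0.008,0.028],"turn": 0},{"linear": [0.003,0.008,0.028],"turn": 0},{"linear": [0.004,0.008,0.027],"turn": 0},{"linear": [0,0,0],"turn": 0}])

```text
t: 1.7
ee_pos: [446.4, -286.2, 127.6]
orientation: [-3.109, -0.424, 0.007]
ft_force: [-0.1, 0.3, 0.8]
width: 87.7
grasp_force: 0.0
```

```bash
cat >> h.py <<'E'
def rtop(d,c,rad,lo=43,hi=59):
    g=cv2.cvtColor(d['frame'],6);m=cv2.morphologyEx(cv2.inRange(g,lo,hi),cv2.MORPH_OPEN,np.ones((3,3)))
    ce,st,_=blob(d,m,c,rad);return ce,st
E
python3 - <<'E'
from h import *
import pickle
w=pickle.load(open("w1.pkl","rb"));d=grab("wrist","pics/w2.png");pickle.dump(d,open("w2.pkl","wb"))
a,sa=rtop(w,(314,178),12);p=proj(d,(451,-284,24),True);b,sb=rtop(d,p,30)
print(a,sa,p,b,sb,onz(w,a,24,True).round(1),onz(d,b,24,True).round(1),cross(ray(w,a,True),ray(d,b,True)).round(1))
a,sa=rtop(w,(282,44),14);print("A",onz(w,a,24,True).round(1),sa)
P=onz(d,b,24,True);go((P[0],P[1],14))
E
```

```text
[314.62773723 179.66423358] [308 174  14  12 137] (np.float64(284.0247408768579), np.float64(212.45113734206566)) [282.79230769 209.90769231] [274 202  19  17 260] [ 452.8 -283.    24. ] [ 452.7 -282.5   24. ] [ 453.1 -282.5   26. ]
A [ 592.8 -204.2   24. ] [276  37  12  11 113]
t 1.75 tcp [ 446.9 -286.2  129.3] psi 0.271 tilt [-0.0028 -0.0029 -1.    ] F [ 0.1 -0.4  0.5] w 87.9 g 0.0
shift [  6.9  -1.6 115.3] turn 0.000 q6 0.71
```

Call:
arm_command(series=[{"linear": [0.003,-0.001,0.024],"turn": 0},{"linear": [0.004,0,0.024],"turn": 0},{"linear": [0,0,0.024],"turn": 0},{"linear": [0,0,0.024],"turn": 0},{"linear": [0,0,0],"turn": 0}])

```text
t: 2.25
ee_pos: [453.7, -282.6, 33.9]
orientation: [-3.111, -0.426, 0.004]
ft_force: [0.2, 0.8, 0.5]
width: 87.8
grasp_force: 0.0
```

```bash
python3 - <<'E'
from h import *
go((452.8,-282.5,33))
E
```

```text
t 2.25 tcp [ 453.7 -282.6   33.9] psi 0.272 tilt [-0.0021 -0.0023 -1.    ] F [0.2 0.8 0.5] w 87.8 g 0.0
shift [-0.8 -0.3  0.9] turn 0.000 q6 0.72
```

Call:
arm_command(series=[{"linear": [-0.001,0,0],"turn": 0},{"linear": [0,0,0],"turn": 0},{"linear": [0,0,0],"turn": 0},{"linear": [0,0,0],"turn": 0},{"linear": [0,0,0],"turn": 0},{"linear": [0,0,0],"turn": 0},{"linear": [0,0,0],"turn": 0},{"linear": [0,0,0],"turn": 0},{"linear": [0,0,0],"turn": 0},{"linear": [0,0,0],"turn": 0}], jaw=-0.9)

```text
t: 3.25
ee_pos: [454.0, -283.1, 34.6]
orientation: [-3.112, -0.427, 0.0]
ft_force: [0.2, -0.2, -0.7]
width: 14.7
grasp_force: 30.0
```

Call:
arm_command(series=[{"linear": [0,0,-0.03],"turn": 0},{"linear": [0,0,-0.035],"turn": 0},{"linear": [0.018,-0.024,-0.035],"turn": 0},{"linear": [0.024,-0.032,-0.03],"turn": 0},{"linear": [0.025,-0.034,0],"turn": 0},{"linear": [0.025,-0.034,0],"turn": 0},{"linear": [0.025,-0.034,0],"turn": 0},{"linear": [0.025,-0.034,0],"turn": 0},{"linear": [0,0,0],"turn": 0},{"linear": [0,0,0],"turn": 0}])

```text
t: 4.25
ee_pos: [539.0, -59.2, 164.5]
orientation: [3.112, 0.431, -0.001]
ft_force: [-0.4, -0.3, -0.4]
width: 14.8
grasp_force: 30.0
```

```bash
python3 - <<'E'
from h import *
import pickle
obs();d=grab("wrist","pics/w3.png");pickle.dump(d,open("w3.pkl","wb"))
print(proj(d,(561,-12,55),True))
E
```

```text
t 4.25 tcp [539.  -59.2 164.5] psi 0.275 tilt [-5.e-04  0.e+00 -1.e+00] F [-0.4 -0.3 -0.4] w 14.8 g 30.0
(np.float64(234.69375136729352), np.float64(175.64560329123228))
```

View pics/w3.png

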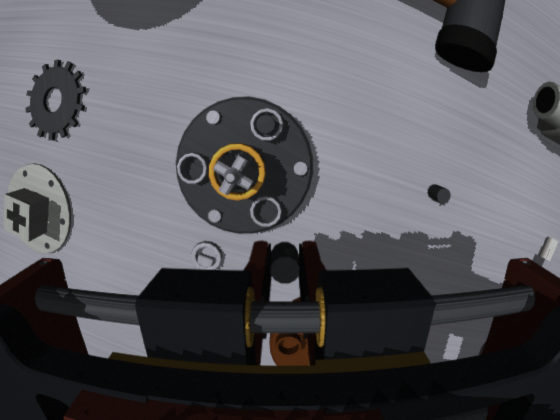

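The wrist view shows roller B held upright at (286,262). The clutch cups are at (267,124), (192,168) and (266,212), with the collar at (236,172), the shaft cross at (233,176) and the plate at (38,212). Next I measure the cups and collar, and crop to see which cup is full.

```bash
cat >> h.py <<'E'
def ringfit(d,mask,c,rad,z):
    "world points of outer contour of ring-like blob, circle fit -> centre, radius"
    m=np.zeros_like(mask);cv2.circle(m,(int(c[0]),int(c[1])),rad,255,-1);m&=mask
    cs,_=cv2.findContours(m,cv2.RETR_EXTERNAL,cv2.CHAIN_APPROX_NONE);q=np.vstack(cs)
    h=cv2.convexHull(max(cs,key=len) if len(max(cs,key=len))>30 else q)[:,0]
    e=cv2.fitEllipse(h.astype(np.float32)) if len(h)>5 else None
    P=np.array([onz(d,p,z,True)[:2] for p in h]);A=np.c_[2*P,np.ones(len(P))]
    s=np.linalg.lstsq(A,(P**2).sum(1),rcond=None)[0];r=np.sqrt(s[2]+s[0]**2+s[1]**2)
    return s[:2],r,np.array(e[0])
def masks(d):
    h=cv2.cvtColor(d['frame'],cv2.COLOR_BGR2HSV);g=cv2.cvtColor(d['frame'],6)
    return cv2.inRange(h,(10,120,90),(35,255,255)),cv2.inRange(g,105,255)
E
python3 - <<'E'
from h import *
import pickle
d=pickle.load(open("w3.pkl","rb"));o,b=masks(d)
c=ringfit(d,o,(236,172),34,55);print("collar",c)
for p in((267,124),(192,168),(266,212)):
    r=ringfit(d,b,p,19,30);v=r[0]-c[0];print(p,r,"rad",np.hypot(*v).round(1),"ang",np.degrees(np.arctan2(v[1],v[0])).round(1))
f=d['frame'][90:245,165:325];cv2.imwrite("pics/c3.png",cv2.resize(f,None,fx=3.8,fy=3.8,interpolation=2))
E
```

```text
collar (array([564.22553612, -12.13224967]), np.float64(22.6691674292736), array([236.19926453, 171.43986511]))
(267, 124) (array([606.85197789, -23.49351379]), np.float64(13.372035661222666), array([265.68109131, 123.77561188])) rad 44.1 ang -14.9
(192, 168) (array([553.06851676,  30.73279399]), np.float64(13.411396001212971), array([191.12391663, 167.99913025])) rad 44.3 ang 104.6
(266, 212) (array([532.53001602, -42.9370654 ]), np.float64(13.366307176135596), array([264.94934082, 211.39570618])) rad 44.2 ang -135.8
```

View pics/c3.png

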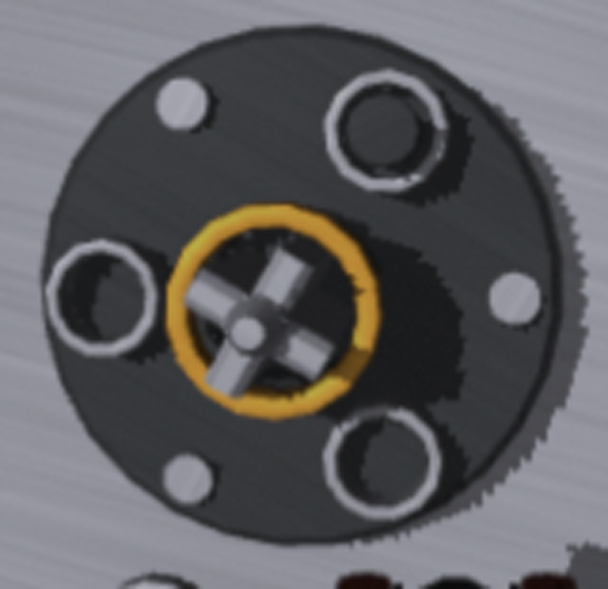

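The crop shows the cup at (267,124) holding a roller and the other two empty, so well0 lies at −15° and the clutch yaw is about −15.4°. Roller B goes into the cup at (266,212), which is well2.

Call:
arm_command(series=[{"linear": [-0.002,-0.017,0],"turn": 0},{"linear": [0,0,0.015],"turn": -0.126},{"linear": [0,0,0.02],"turn": -0.126},{"linear": [0,0,0.02],"turn": -0.126},{"linear": [0,0,0.01],"turn": -0.125},{"linear": [0,0,0],"turn": 0},{"linear": [0,0,0],"turn": 0}])

```text
t: 5.0
ee_pos: [532.1, -44.5, 99.8]
orientation: [-2.911, -1.182, 0.001]
ft_force: [-0.8, 0.2, -0.3]
width: 14.9
grasp_force: 30.0
```

```bash
python3 - <<'E'
from h import *
import pickle
a=pickle.load(open("w3.pkl","rb"));d=grab("wrist","pics/w4.png");pickle.dump(d,open("w4.pkl","wb"))
oa,ba=masks(a);o,b=masks(d)
e,R,psi=obs()
for n,P,pa,z,r1 in(("collar",(564,-12),(236,172),55,34),("well0",(606.8,-23.5),(267,124),30,19),("well1",(553,30.7),(192,168),30,19),("well2",(532.5,-42.9),(266,212),30,19)):
    pd=proj(d,(*P,z),True);A=ringfit(a,oa if n=="collar" else ba,pa,r1,z)
    if n!="well2":
        D=ringfit(d,o if n=="collar" else b,pd,int(r1*1.5),z);print(n,np.round(pd),D,cross(ray(a,A[2],True),ray(d,D[2],True)).round(1))
    else: print(n,np.round(pd))
t=e['ee_pos'];print("tcp-> roller top px",proj(d,(t[0],t[1],t[2]-10.6),True))
go((532.5,-42.9,90),0.778)
f=d['frame'][170:330,200:380];cv2.imwrite("pics/c4.png",cv2.resize(f,None,fx=3.7,fy=3.7,interpolation=2))
E
```

```text
t 5.05 tcp [532.6 -44.5 100.2] psi 0.772 tilt [ 3.e-04  4.e-04 -1.e+00] F [-0.7 -0.1 -0. ] w 14.4 g 30.0
collar [282. 171.] (array([564.27501262, -12.21267072]), np.float64(22.68586991913449), array([282.36660767, 170.26551819])) [564.3 -12.1  53.3]
well0 [340. 133.] (array([606.77449159, -23.82922558]), np.float64(13.497055107313027), array([340.10116577, 132.9526062 ])) [606.7 -23.6  30.4]
well1 [224. 134.] (array([553.04902788,  30.56470292]), np.float64(13.573939034662434), array([224.42498779, 134.16430664])) [553.3  30.3  30.9]
well2 [283. 230.]
tcp-> roller top px (np.float64(284.09879865691573), np.float64(266.7856327124079))
t 5.05 tcp [532.6 -44.5 100.2] psi 0.772 tilt [ 3.e-04  4.e-04 -1.e+00] F [-0.7 -0.1 -0. ] w 14.4 g 30.0
shift [ 1.  -1.2 10.2] turn -0.006 q6 0.69
```

View pics/c4.png

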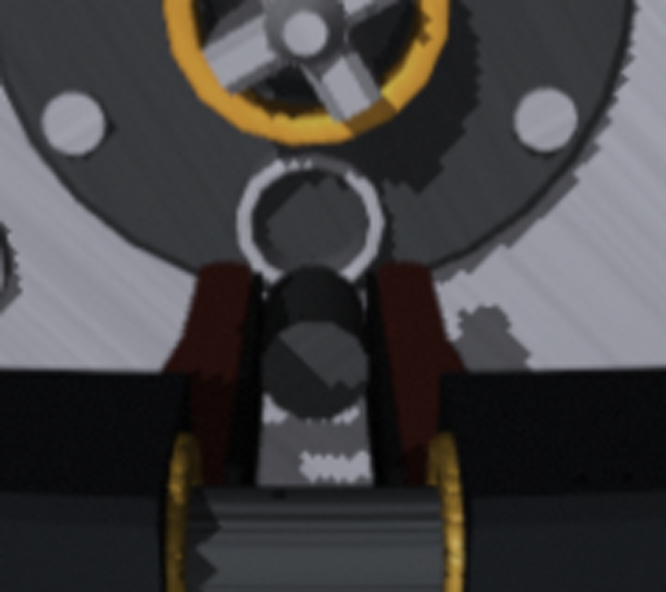

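The crop shows the held roller standing centred between the fingers, 1 mm toward −x of the tool, just behind the empty cup. I align and descend.

Call:
arm_command(series=[{"linear": [0.002,-0.001,0.01],"turn": 0},{"linear": [0,0,0.01],"turn": 0},{"linear": [0,0,0],"turn": 0}])

```text
t: 5.35
ee_pos: [532.4, -41.8, 78.4]
orientation: [-2.908, -1.187, 0.003]
ft_force: [-0.7, 0.1, -0.4]
width: 15.1
grasp_force: 30.0
```

```bash
python3 - <<'E'
from h import *
go((533.3,-42.3,53.5))
E
```

```text
t 5.35 tcp [532.4 -41.8  78.4] psi 0.775 tilt [-0.0014 -0.0017 -1.    ] F [-0.7  0.1 -0.4] w 15.1 g 30.0
shift [ 0.4  1.  24.9] turn 0.000 q6 0.69
```

Call:
arm_command(series=[{"linear": [0,0.0005,0.006],"turn": 0},{"linear": [0,0,0.006],"turn": 0},{"linear": [0,0,0.006],"turn": 0},{"linear": [0,0,0.005],"turn": 0},{"linear": [0,0,0.0015],"turn": 0},{"linear": [0,0,0],"turn": 0}])

```text
t: 5.95
ee_pos: [533.5, -42.3, 54.8]
orientation: [-2.908, -1.188, 0.001]
ft_force: [0.3, 0.4, -0.0]
width: 14.8
grasp_force: 30.0
```

Call:
arm_command(series=[{"linear": [0,0,0.001],"turn": 0},{"linear": [0,0,0],"turn": 0}])

```text
t: 6.15
ee_pos: [533.8, -42.4, 54.3]
orientation: [2.908, 1.188, 0.0]
ft_force: [0.0, 0.3, -0.8]
width: 14.5
grasp_force: 30.0
```

Call:
arm_command(series=[{"linear": [0,0,0],"turn": 0},{"linear": [0,0,0],"turn": 0},{"linear": [0,0,0],"turn": 0},{"linear": [0,0,0],"turn": 0},{"linear": [0,0,-0.01],"turn": 0},{"linear": [0,0,-0.025],"turn": 0},{"linear": [0,0,-0.03],"turn": 0},{"linear": [0,0,-0.03],"turn": 0},{"linear": [0,0,0],"turn": 0}], jaw=-0.3)

```text
t: 7.05
ee_pos: [536.3, -42.6, 153.5]
orientation: [2.905, 1.187, 0.01]
ft_force: [0.3, -0.3, 0.1]
width: 30.8
grasp_force: 0.0
```

```bash
python3 - <<'E'
from h import *
import pickle
d=grab("wrist","pics/w5.png");pickle.dump(d,open("w5.pkl","wb"))
for z in(42,):
  p=proj(d,(532.6,-43,z),True);b,s=rtop(d,p,18);print(p,b,s,onz(d,b,z,True))
go((592.8,-204.2,130),0.27)
E
```

```text
(np.float64(280.4225440719944), np.float64(220.3372848313623)) [280.72983871 220.27822581] [272 212  18  17 248] [532.81140185 -43.14482005  42.        ]
t 7.10 tcp [535.1 -42.5 151.7] psi 0.776 tilt [ 0.0031  0.0037 -1.    ] F [-0.2  0.3 -0.7] w 30.9 g 0.0
shift [-72.1 155.7  22. ] turn 0.506 q6 0.69
```

The roller in well2 is seated: its top, taken at z = 42, lies 0.2 mm from the well axis. Next is roller A.

Call:
arm_command(series=[{"linear": [-0.014,0.031,0],"turn": 0},{"linear": [-0.015,0.031,0],"turn": 0},{"linear": [-0.014,0.031,0],"turn": 0},{"linear": [-0.015,0.031,0.01],"turn": 0},{"linear": [-0.014,0.031,0.01],"turn": 0},{"linear": [0,0,0],"turn": 0},{"linear": [0,0,0],"turn": 0}], jaw=0.2)

```text
t: 7.8
ee_pos: [589.8, -203.5, 127.8]
orientation: [-2.907, -1.185, 0.003]
ft_force: [-0.1, -0.1, 0.4]
width: 52.9
grasp_force: 0.0
```

```bash
python3 - <<'E'
from h import *
import pickle
w=pickle.load(open("w1.pkl","rb"));d=grab("wrist","pics/w6.png")
a,sa=rtop(w,(282,44),12);p=proj(d,(592.8,-204.2,24),True);b,sb=rtop(d,p,26)
print(p,b,sb,onz(d,b,24,True).round(1),cross(ray(w,a,True),ray(d,b,True)).round(1))
P=onz(d,b,24,True);go((P[0],P[1],34))
E
```

```text
(np.float64(287.67498383865944), np.float64(216.64683653114426)) [287.9588015 215.7340824] [279 207  19  18 267] [ 593.5 -203.8   24. ] [ 593.2 -204.1   22.5]
t 7.85 tcp [ 589.8 -202.8  128.2] psi 0.775 tilt [-8.0e-04 -2.2e-03 -1.0e+00] F [ 0.4  0.5 -0.1] w 52.8 g 0.0
shift [ 2.   3.5 94.2] turn 0.000 q6 0.44
```

Call:
arm_command(series=[{"linear": [0.002,0.003,0.024],"turn": 0},{"linear": [0,0,0.024],"turn": 0},{"linear": [0,0,0.024],"turn": 0},{"linear": [0,0,0.022],"turn": 0},{"linear": [0,0,0],"turn": 0}])

```text
t: 8.35
ee_pos: [591.9, -201.9, 32.7]
orientation: [-2.904, -1.189, 0.007]
ft_force: [0.1, -0.1, 0.1]
width: 52.7
grasp_force: 0.0
```

```bash
python3 - <<'E'
from h import *
go((593.5,-203.8,34))
E
```

```text
t 8.35 tcp [ 591.9 -201.9   32.7] psi 0.777 tilt [-0.0024 -0.0053 -1.    ] F [ 0.1 -0.1  0.1] w 52.7 g 0.0
shift [-0.2  2.4 -1.4] turn 0.000 q6 0.45
```

Call:
arm_command(series=[{"linear": [0,0.002,-0.001],"turn": 0},{"linear": [0,0,0],"turn": 0}])

```text
t: 8.55
ee_pos: [596.9, -205.5, 37.8]
orientation: [2.906, 1.189, 0.003]
ft_force: [-0.1, 0.7, -0.4]
width: 52.6
grasp_force: 0.0
```

Call:
arm_command(series=[{"linear": [0,0,0],"turn": 0},{"linear": [0,0,0],"turn": 0},{"linear": [0,0,0],"turn": 0},{"linear": [0,0,0],"turn": 0},{"linear": [0,0,0],"turn": 0},{"linear": [0,0,0],"turn": 0},{"linear": [0,0,0],"turn": 0}], jaw=-0.9)

```text
t: 9.25
ee_pos: [595.8, -205.6, 36.2]
orientation: [-2.908, -1.188, 0.0]
ft_force: [-1.5, 0.6, 1.6]
width: 15.1
grasp_force: 30.0
```

```bash
python3 - <<'E'
from h import *
go((553.2,30.6,34),1.826)
E
```

```text
t 9.25 tcp [ 595.8 -205.6   36.2] psi 0.776 tilt [-0. -0. -1.] F [-1.5  0.6  1.6] w 15.1 g 30.0
shift [ 135.  -198.5    2.2] turn -1.050 q6 0.44
```

Call:
arm_command(series=[{"linear": [0,0,-0.03],"turn": 0},{"linear": [0,0,-0.03],"turn": 0},{"linear": [0.015,-0.022,-0.02],"turn": 0},{"linear": [0.02,-0.03,-0.01],"turn": 0},{"linear": [0.02,-0.03,0],"turn": 0},{"linear": [0.02,-0.03,0],"turn": 0},{"linear": [0.02,-0.03,0],"turn": 0},{"linear": [0.02,-0.03,0],"turn": 0},{"linear": [0.02,-0.026,0],"turn": 0}])

```text
t: 10.15
ee_pos: [552.7, 31.8, 126.1]
orientation: [-2.908, -1.188, 0.001]
ft_force: [0.2, 0.5, -0.4]
width: 15.0
grasp_force: 30.0
```

Call:
arm_command(series=[{"linear": [0,0,0],"turn": -0.14},{"linear": [0,0,0],"turn": -0.14},{"linear": [0,0,0],"turn": -0.14},{"linear": [0,0,0],"turn": -0.14},{"linear": [0,0,0],"turn": -0.14},{"linear": [0,0,0],"turn": -0.14},{"linear": [0,0,0],"turn": -0.14},{"linear": [0,0,0],"turn": -0.07},{"linear": [0,0,0],"turn": 0},{"linear": [0,0,0],"turn": 0}])

```text
t: 11.15
ee_pos: [553.4, 30.3, 126.1]
orientation: [-1.924, -2.484, 0.0]
ft_force: [-0.0, -1.0, -1.3]
width: 14.6
grasp_force: 30.0
```

```bash
python3 - <<'E'
from h import *
import pickle
e,_,_=obs();d=grab("wrist","pics/w7.png");pickle.dump(d,open("w7.pkl","wb"))
t=e['ee_pos'];p=proj(d,(t[0],t[1],t[2]-12.2),True);b,s=rtop(d,p,26);P=onz(d,b,t[2]-12.2,True);print(p,b,s,P-t)
go((553.2,30.6,75),1.826)
E
```

```text
t 11.15 tcp [553.4  30.3 126.1] psi 1.824 tilt [ 0.e+00 -1.e-04 -1.e+00] F [-0.  -1.  -1.3] w 14.6 g 30.0
(np.float64(282.810482753543), np.float64(264.23080430966434)) [280.81333333 263.72333333] [271 255  21  20 300] [ -1.08142791   0.0204072  -12.2       ]
t 11.20 tcp [553.4  30.3 126.1] psi 1.824 tilt [ 0.e+00 -1.e-04 -1.e+00] F [-0.3  0.4  0.1] w 14.9 g 30.0
shift [ 0.3 -0.2 51.1] turn -0.002 q6 -0.22
```

Call:
arm_command(series=[{"linear": [0,0.0005,0.02],"turn": 0},{"linear": [0,0,0.02],"turn": 0},{"linear": [0,0,0.005],"turn": 0},{"linear": [0,0,0],"turn": 0},{"linear": [0,0,0],"turn": 0}])

```text
t: 11.7
ee_pos: [554.4, 30.4, 81.7]
orientation: [1.921, 2.485, 0.001]
ft_force: [0.6, -0.5, 0.3]
width: 14.6
grasp_force: 30.0
```

Call:
arm_command(series=[{"linear": [0,0,0.006],"turn": 0},{"linear": [0,0,0.006],"turn": 0},{"linear": [0,0,0.006],"turn": 0},{"linear": [0,0,0.005],"turn": 0},{"linear": [0,0,0.002],"turn": 0},{"linear": [0,0,0],"turn": 0},{"linear": [0,0,0],"turn": 0}])

```text
t: 12.4
ee_pos: [554.0, 30.4, 56.1]
orientation: [-1.921, -2.486, 0.0]
ft_force: [-0.5, -0.3, -0.1]
width: 14.7
grasp_force: 30.0
```

Call:
arm_command(series=[{"linear": [0,0,0.0015],"turn": 0},{"linear": [0,0,0],"turn": 0}])

```text
t: 12.6
ee_pos: [554.0, 30.4, 54.7]
orientation: [1.921, 2.486, 0.0]
ft_force: [0.1, -0.2, -0.1]
width: 14.6
grasp_force: 30.0
```

Call:
arm_command(series=[{"linear": [0,0,0],"turn": 0},{"linear": [0,0,0],"turn": 0},{"linear": [0,0,0],"turn": 0},{"linear": [0,0,0],"turn": 0},{"linear": [0,0,-0.01],"turn": 0},{"linear": [0,0,-0.025],"turn": 0},{"linear": [0,0,-0.03],"turn": 0},{"linear": [0,0,-0.04],"turn": 0},{"linear": [0,0,-0.03],"turn": 0},{"linear": [0,0,0],"turn": 0}], jaw=-0.3)

```text
t: 13.6
ee_pos: [556.7, 30.5, 194.7]
orientation: [1.917, 2.481, 0.009]
ft_force: [-0.2, -0.4, 0.0]
width: 30.7
grasp_force: 0.0
```

```bash
python3 - <<'E'
from h import *
import pickle
d=grab("wrist","pics/w8.png");pickle.dump(d,open("w8.pkl","wb"))
for P in((553.2,30.6,42),(532.6,-43,42),(606.8,-23.6,42)):
  p=proj(d,P,True);b,s=rtop(d,p,16);print(p,b,s,onz(d,b,42,True))
go((452,221,190))
E
```

```text
(np.float64(278.7256957741224), np.float64(202.6419924536928)) [280.69105691 206.2601626 ] [272 197  22  22 246] [555.84552219  27.68504812  42.        ]
(np.float64(240.74514177974874), np.float64(267.2473428173655)) [229.         256.55555556] [227 254   5   5   9] [518.81466568 -34.70464014  42.        ]
(np.float64(317.382117072319), np.float64(267.00421392017586)) [308.19148936 277.19148936] [303 274  10   8  47] [600.96935603 -36.71483699  42.        ]
t 13.65 tcp [555.4  30.5 192.4] psi 1.826 tilt [-0.0011  0.0051 -1.    ] F [-0.3  1.1 -0.2] w 30.9 g 0.0
shift [210.5 -52.    1.9] turn 0.000 q6 -0.22
```

```bash
python3 - <<'E'
from h import *
import pickle
d=pickle.load(open("w8.pkl","rb"));g=cv2.cvtColor(d['frame'],6)
print(g[184:226:2,258:302:2])
print([proj(d,(553.2+dx,30.6+dy,z),True) for dx,dy,z in((0,0,30),(0,0,42))])
E
```

```text
[[ 47  49  51  52  53  52  53  54  55  55  55  55  55  53  55  55  52  53
   52  52  50  47]
 [ 54  53  53  53  52  53  53  51  60  66  85  98  75  63  57  52  53  54
   54  52  52  52]
 [ 53  52  53  52  52  51  53  91 140 147 144 141 148 130  94  57  53  53
   53  52  53  53]
 [ 54  54  53  52  52  68 128 134  96  61  46  39  76 123 148 108  57  53
   51  53  53  55]
 [ 53  54  52  52  51 134 115  71  41  27  24  21  21  33  74 141  96  54
   52  53  54  54]
 [ 53  54  52  52  89 137  59  53  41  21  21  22  23  20  25 103 137  59
   53  52  55  55]
 [ 53  54  52  51 138 101  53  43  21  20  27  30  27  23  19  34 127  77
   53  55  55  55]
 [ 53  53  54  49 139  66  54  25  28  46  54  54  53  41  24  26 122 108
   54  56  55  53]
 [ 53  54  51  45 136  64  51  23  51  54  55  55  55  54  45  25  95 135
   54  54  53  53]
 [ 53  54  43  43 138  67  48  37  55  54  53  54  53  54  53  30 124 125
   54  53  52  52]
 [ 53  54  35  35 136 103  28  49  54  54  54  53  53  52  52  48 138  85
   55  54  51  53]
 [ 53  54  51  27  90 142  35  46  52  52  51  53  53  53  54  85 140  68
   
[... 283 characters left out ...]
54  52  53]
 [ 54  54  54  54  50  28  27  27  33  38  43  48  60  54  55  53  54  51
   53  53  53  53]
 [ 54  53  53  53  53  53  30  24  27  28  38  42  53  54  54  54  52  52
   53  53  53  53]
 [ 54  53  54  53  55  55  42  41  50  50  48  53  52  55  52  53  51  52
   53  54  53  54]
 [ 54  53  53  53  54  52  50  52  52  46  44  45  49  46  51  52  51  53
   52  52  54  53]
 [ 54  54  54  54  54  40  45  45  43  46  50  46  44  45  44  48  52  51
   53  53  55  54]
 [ 54  53  54  55  46  30  43  44  47  51  48  47  50  50  48  52  47  51
   51  54  54  53]]
[(np.float64(278.8460609911394), np.float64(199.90346494125765)), (np.float64(278.7256957741224), np.float64(202.6419924536928))]
```

Well1's roller top sits about 2 mm off the bore centre, inside the cup's 3 mm play, so it is seated. Next is the plate.

Call:
arm_command(series=[{"linear": [0.03,-0.007,0],"turn": 0},{"linear": [0.036,-0.009,0],"turn": 0},{"linear": [0.036,-0.009,0],"turn": 0},{"linear": [0.036,-0.009,0],"turn": 0},{"linear": [0.036,-0.009,0],"turn": 0},{"linear": [0.036,-0.009,0],"turn": 0},{"linear": [0,0,0],"turn": 0},{"linear": [0,0,0],"turn": 0},{"linear": [0,0,0],"turn": 0}], jaw=1)

```text
t: 14.55
ee_pos: [450.7, 219.8, 189.1]
orientation: [-1.921, -2.485, 0.002]
ft_force: [0.3, 0.0, -0.6]
width: 87.1
grasp_force: 0.0
```

```bash
python3 - <<'E'
from h import *
import pickle
e,_,_=obs();d=grab("wrist");pickle.dump(d,open("w9.pkl","wb"))
p=np.array(proj(d,(452,221,42),True));print(p)
x,y=p.astype(int);f=d['frame'][y-85:y+85,x-100:x+100];cv2.imwrite("pics/c9.png",cv2.resize(f,None,fx=3.5,fy=3.5,interpolation=2))
print(x-100,y-85)
E
```

```text
t 14.55 tcp [450.7 219.8 189.1] psi 1.825 tilt [-4.e-04 -1.e-03 -1.e+00] F [ 0.3  0.  -0.6] w 87.1 g 0.0
[285.54874757 204.33725693]
185 119
```

View pics/c9.png

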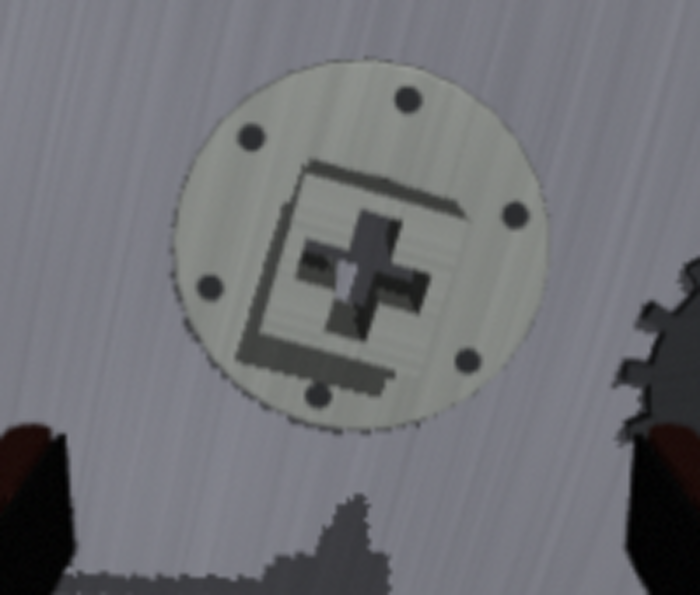

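The crop shows the silver plate hub up. The cross-slot arm ends, at crop pixels (385,215), (344,333), (426,292) and (303,258), have their axes turned about 17° in the image. I cast them onto the hub top and compare the flange circle.

```bash
python3 - <<'E'
from h import *
import pickle
d=pickle.load(open("w9.pkl","rb"));f=lambda x,y:(185+x/3.5-.4,119+y/3.5-.4)
T,B,R,L=[onz(d,f(*q),42,True)[:2] for q in((385,215),(344.5,333.5),(426,292),(303,258.5))]
print(T,B,R,L,"len",np.hypot(*(T-B)),np.hypot(*(R-L)),"c",(T+B)/2,(R+L)/2)
for v in(T-B,R-L):print(np.degrees(np.arctan2(v[1],v[0])))
C=[onz(d,f(*q),42,True)[:2] for q in((312,172),(467,218),(258,333))]
print("hub edges",np.hypot(*(C[0]-C[1])),np.hypot(*(C[0]-C[2])),[np.degrees(np.arctan2(*(v)[::-1])) for v in(C[1]-C[0],C[2]-C[0])],"c",(C[1]+C[2])/2)
h=cv2.cvtColor(d['frame'],6);hs=cv2.cvtColor(d['frame'],40)
# flange: by rim points
Q=[onz(d,f(*q),6,True)[:2] for q in((361,60),(547,245),(360,432),(173,240))]
print("flange",[ (Q[0]+Q[2])/2,(Q[1]+Q[3])/2],np.hypot(*(Q[0]-Q[2])),np.hypot(*(Q[1]-Q[3])))
t=pickle.load(open("top0.pkl","rb"));pc=f(364.5,275);print("height",cross(ray(d,pc,True),ray(t,(163/5+199-36+.0+ (525-360)/5-163/5,135/5+246-28))))
E
```

```text
[454.25067593 244.92994419] [452.02185267 211.63059869] [469.92271861 227.90995139] [436.50735117 228.48425105] len 33.373853004502536 33.420302232184724 c [453.1362643  228.28027144] [453.21503489 228.19710122]
86.17073632387857
-0.9846280244589802
hub edges 41.84487006698848 45.193329116255065 [np.float64(-1.9963803533514697), np.float64(-94.37672351993989)] c [452.41655209 227.80427833]
flange [array([452.53910354, 227.55730854]), array([451.71867287, 230.39040758])] 111.60039596704381 110.12929961815814
height [452.35760753 228.43886409  43.01471326]
```

Call:
arm_command(series=[{"linear": [0.008,0.004,0],"turn": 0},{"linear": [0,0,0.03],"turn": 0.1},{"linear": [0,0,0.03],"turn": 0.1},{"linear": [0,0,0.03],"turn": 0.1},{"linear": [0,0,0.02],"turn": 0},{"linear": [0,0,0],"turn": 0},{"linear": [0,0,0],"turn": 0},{"linear": [0,0,0],"turn": 0}])

```text
t: 15.4
ee_pos: [453.5, 229.5, 80.8]
orientation: [2.271, 2.17, 0.003]
ft_force: [0.4, -0.1, 0.8]
width: 88.2
grasp_force: 0.0
```

```bash
python3 - <<'E'
from h import *
go((452.9,228.2,28),1.524)
E
```

```text
t 15.40 tcp [453.5 229.5  80.8] psi 1.526 tilt [ 9.0e-04  1.7e-03 -1.0e+00] F [ 0.4 -0.1  0.8] w 88.2 g 0.0
shift [-1.4 -0.7 52.8] turn 0.002 q6 0.49
```

Call:
arm_command(series=[{"linear": [-0.001,-0.001,0.015],"turn": 0},{"linear": [0,0,0.015],"turn": 0},{"linear": [0,0,0.013],"turn": 0},{"linear": [0,0,0.008],"turn": 0},{"linear": [0,0,0],"turn": 0},{"linear": [0,0,0],"turn": 0},{"linear": [0,0,0],"turn": 0}])

```text
t: 16.1
ee_pos: [451.9, 228.5, 29.2]
orientation: [2.271, 2.171, 0.001]
ft_force: [-0.3, -0.5, 0.2]
width: 87.6
grasp_force: 0.0
```

Call:
arm_command(series=[{"linear": [0.0,0,0.001],"turn": 0},{"linear": [0,0,0],"turn": 0},{"linear": [0,0,0],"turn": 0},{"linear": [0,0,0],"turn": 0},{"linear": [0,0,0],"turn": 0},{"linear": [0,0,0],"turn": 0},{"linear": [0,0,0],"turn": 0},{"linear": [0,0,0],"turn": 0}], jaw=-0.5)

```text
t: 16.9
ee_pos: [451.5, 228.3, 27.7]
orientation: [2.271, 2.171, 0.0]
ft_force: [1.3, -0.8, -0.0]
width: 43.8
grasp_force: 29.9
```

```bash
python3 - <<'E'
from h import *
obs()
E
```

```text
t 16.90 tcp [451.5 228.3  27.7] psi 1.526 tilt [ 0.  0. -1.] F [ 1.3 -0.8 -0. ] w 43.8 g 29.9
```

Call:
arm_command(series=[{"linear": [0,0,-0.02],"turn": 0},{"linear": [0,0,-0.035],"turn": 0},{"linear": [0,0,-0.04],"turn": 0},{"linear": [-0.01,0.005,-0.035],"turn": 0},{"linear": [-0.025,0.013,0],"turn": 0},{"linear": [-0.032,0.017,0],"turn": 0},{"linear": [-0.032,0.017,0],"turn": 0},{"linear": [-0.032,0.017,0],"turn": 0},{"linear": [-0.032,0.017,0],"turn": 0},{"linear": [-0.032,0.017,0],"turn": 0}])

```text
t: 17.9
ee_pos: [545.4, 27.4, 157.2]
orientation: [-2.27, -2.17, 0.002]
ft_force: [0.5, -0.2, -2.9]
width: 43.9
grasp_force: 29.9
```

Call:
arm_command(series=[{"linear": [-0.025,0.013,0],"turn": 0},{"linear": [-0.015,0.007,0],"turn": 0},{"linear": [0,0,0],"turn": 0.11},{"linear": [0,0,0],"turn": 0.11},{"linear": [0,0,0],"turn": 0},{"linear": [0,0,0],"turn": 0},{"linear": [0,0,0],"turn": 0}])

```text
t: 18.6
ee_pos: [563.5, -11.6, 157.5]
orientation: [-2.493, -1.912, 0.001]
ft_force: [0.3, 0.4, -2.8]
width: 44.2
grasp_force: 29.9
```

```bash
python3 - <<'E'
from h import *
import pickle
go((564.2,-12.2,120),1.302)
e,_,_=obs();d=grab("wrist");pickle.dump(d,open("w10.pkl","wb"));t=e['ee_pos']
p=np.array(proj(d,(t[0],t[1],t[2]+14.3),True));x,y=p.astype(int);print(p,x-60,y-55)
f=d['frame'][y-55:y+55,x-60:x+60];cv2.imwrite("pics/c10.png",cv2.resize(f,None,fx=5,fy=5,interpolation=2))
E
```

```text
t 18.60 tcp [563.5 -11.6 157.5] psi 1.308 tilt [-1.e-04 -6.e-04 -1.e+00] F [ 0.3  0.4 -2.8] w 44.2 g 29.9
shift [-0.4  0.9 37.5] turn 0.006 q6 0.22
t 18.60 tcp [563.5 -11.6 157.5] psi 1.308 tilt [-1.e-04 -6.e-04 -1.e+00] F [ 0.3  0.4 -2.8] w 44.2 g 29.9
[282.46468809 288.74873376] 222 233
```

View pics/c10.png

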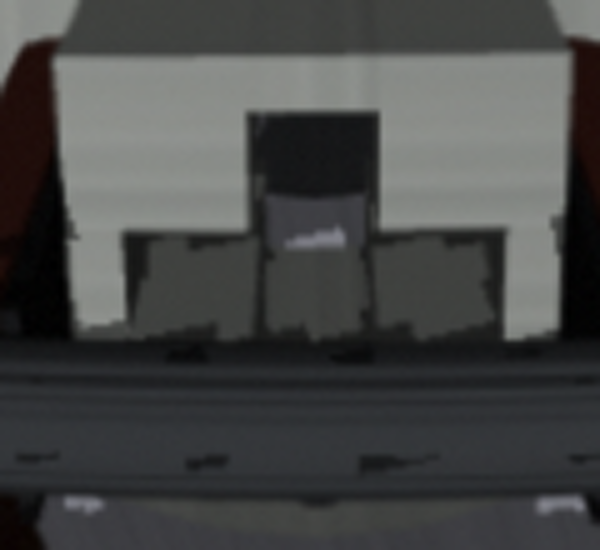

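The crop shows the hub square between the pads, with slot edges at columns 247 and 378 and the slot end at row 112. I compare these with the expected plate features in the tool frame.

```bash
python3 - <<'E'
from h import *
import pickle
d=pickle.load(open("w10.pkl","rb"));o,R,p=obs();t=o['ee_pos']
for n,q,ex in(("hub edge",(313,54),(22,0)),("slot end",(312.5,112),(17,0)),("L arm corner",(125,232),(5.7,-17)),("R arm corner",(505,232),(5.7,17)),("hub TL",(53,54),(22,-22)),("hub TR",(573,54),(22,22))):
    P=onz(d,(222+q[0]/5-.4,233+q[1]/5-.4),t[2]+14.3,True);print(n,(R.T@(P-t))[:2].round(2),ex)
E
```

```text
t 18.65 tcp [563.6 -11.7 157.6] psi 1.308 tilt [-0.e+00 -3.e-04 -1.e+00] F [ 0.5  0.3 -2.6] w 44.0 g 29.9
hub edge [21.78  0.65] (22, 0)
slot end [16.48  0.6 ] (17, 0)
L arm corner [  4.83 -16.07] (5.7, -17)
R arm corner [ 4.82 17.67] (5.7, 17)
hub TL [ 21.67 -21.6 ] (22, -22)
hub TR [21.66 22.88] (22, 22)
```

Call:
arm_command(series=[{"linear": [0.0005,0,0.015],"turn": 0.006},{"linear": [0,0,0.015],"turn": 0},{"linear": [0,0,0.012],"turn": 0},{"linear": [0,0,0.006],"turn": 0},{"linear": [0,0,0.003],"turn": 0},{"linear": [0,0,0],"turn": 0},{"linear": [0,0,0],"turn": 0},{"linear": [0,0,0],"turn": 0}])

```text
t: 19.45
ee_pos: [564.3, -11.6, 107.2]
orientation: [2.501, 1.901, 0.001]
ft_force: [-0.3, -0.2, -2.8]
width: 43.7
grasp_force: 29.9
```

```bash
python3 - <<'E'
from h import *
go((564,-11.2,100),1.302)
E
```

```text
t 19.45 tcp [564.3 -11.6 107.2] psi 1.300 tilt [ 2.e-04  1.e-03 -1.e+00] F [-0.3 -0.2 -2.8] w 43.7 g 29.9
shift [ 0.2 -0.4  7.2] turn -0.002 q6 0.23
```

Call:
arm_command(series=[{"linear": [0,0,0.002],"turn": 0},{"linear": [0,0,0.002],"turn": 0},{"linear": [0,0,0.002],"turn": 0},{"linear": [0,0,0.002],"turn": 0},{"linear": [0,0,0.002],"turn": 0},{"linear": [0,0,0],"turn": 0},{"linear": [0,0,0],"turn": 0}])

```text
t: 20.15
ee_pos: [563.9, -11.5, 96.6]
orientation: [-2.501, -1.901, 0.0]
ft_force: [-0.3, -0.3, -3.0]
width: 43.6
grasp_force: 29.9
```

Underside at about 69 mm with no extra force: it has meshed. I continue down.

Call:
arm_command(series=[{"linear": [0,0,0.003],"turn": 0},{"linear": [0,0,0.003],"turn": 0},{"linear": [0,0,0.003],"turn": 0},{"linear": [0,0,0.003],"turn": 0},{"linear": [0,0,0],"turn": 0},{"linear": [0,0,0],"turn": 0},{"linear": [0,0,0],"turn": 0}])

```text
t: 20.85
ee_pos: [564.0, -11.5, 84.7]
orientation: [2.501, 1.901, 0.0]
ft_force: [1.1, 0.5, -2.7]
width: 43.8
grasp_force: 29.9
```

Call:
arm_command(series=[{"linear": [0,0,0.002],"turn": 0},{"linear": [0,0,0.002],"turn": 0},{"linear": [0,0,0.002],"turn": 0},{"linear": [0,0,0.002],"turn": 0},{"linear": [0,0,0.0015],"turn": 0},{"linear": [0,0,0],"turn": 0},{"linear": [0,0,0],"turn": 0},{"linear": [0,0,0],"turn": 0}])

```text
t: 21.65
ee_pos: [564.2, -11.5, 75.9]
orientation: [2.501, 1.901, 0.001]
ft_force: [-2.6, 0.6, 8.7]
width: 44.0
grasp_force: 29.9
```

Call:
arm_command(series=[{"linear": [0,0,0.001],"turn": 0},{"linear": [0,0,0.001],"turn": 0},{"linear": [0,0,0.001],"turn": 0},{"linear": [0,0,0.0005],"turn": 0},{"linear": [0,0,0],"turn": 0},{"linear": [0,0,0],"turn": 0}])

```text
t: 22.25
ee_pos: [564.2, -11.5, 72.7]
orientation: [2.501, 1.901, 0.001]
ft_force: [-2.6, 0.3, 9.9]
width: 43.4
grasp_force: 29.9
```

Call:
arm_command(series=[{"linear": [0,0,0.001],"turn": 0},{"linear": [0,0,0.001],"turn": 0},{"linear": [0,0,0],"turn": 0},{"linear": [0,0,0],"turn": 0},{"linear": [0,0,0],"turn": 0}])

```text
t: 22.75
ee_pos: [564.4, -11.6, 72.5]
orientation: [2.5, 1.901, 0.001]
ft_force: [-9.4, 0.8, 30.2]
width: 44.2
grasp_force: 30.0
```

Call:
arm_command(series=[{"linear": [0,0,0.0005],"turn": 0},{"linear": [0,0,0.0005],"turn": 0},{"linear": [0,0,0],"turn": 0},{"linear": [0,0,0],"turn": 0},{"linear": [0,0,0],"turn": 0}])

```text
t: 23.25
ee_pos: [564.3, -11.5, 72.3]
orientation: [2.5, 1.901, 0.001]
ft_force: [-11.6, 0.9, 38.7]
width: 43.8
grasp_force: 30.0
```

Call:
arm_command(series=[{"linear": [0,0,-0.0005],"turn": 0},{"linear": [0,0,0],"turn": 0},{"linear": [0,0,0],"turn": 0},{"linear": [0,0,0],"turn": 0},{"linear": [0,0,0],"turn": 0}])

```text
t: 23.75
ee_pos: [564.4, -11.5, 72.3]
orientation: [2.5, 1.901, 0.001]
ft_force: [-10.7, -0.6, 33.9]
width: 44.2
grasp_force: 30.0
```

```bash
python3 - <<'E'
from h import *
obs();d=grab("scene");x,y=map(int,proj(d,(564,-12,45)));print(x,y)
cv2.imwrite("pics/c11.png",cv2.resize(d['frame'][y-50:y+50,x-60:x+60],None,fx=6,fy=6,interpolation=2))
E
```

```text
t 23.75 tcp [564.4 -11.5  72.3] psi 1.300 tilt [ 1.0e-04  1.1e-03 -1.0e+00] F [-10.7  -0.6  33.9] w 44.2 g 30.0
290 217
```

View pics/c11.png

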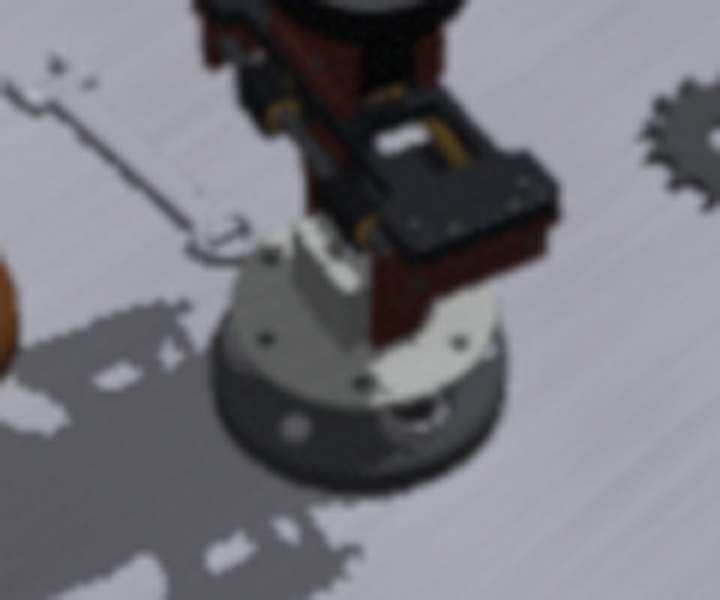

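The picture shows the plate level on the clutch at crop (365,330), with the finger on its hub. The hard stop is felt at 34 N with the underside at about 45 mm, so I hand the job in.

```bash
python3 -c "
from workcell import ctrl
print(ctrl.close_job())"
```

```text
the job is handed in; nothing more can be done
None
```

I stood both rollers in their wells, meshed the plate on the splined shaft, pressed it to the collar's stop (about 34 N, underside about 45 mm up) and handed the job in at about 24 s with the gripper still holding it; no verdict came back.

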